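Close the lid of the calibration-weight case softly

ROBOT

A 6-joint arm with a two-finger parallel gripper is mounted at the origin on the work surface. World frame = base frame: x ahead of the robot, y to its left, z up, the work surface at z = 0. Lengths are in m, angles in rad, forces in N, time in s.
With the tool pointing down it reaches from about 0.325 to 0.775 m from the base axis. Payload 9.3 kg.
Tool frame: the origin (TCP) lies midway between the tips of the shut fingers; the grasp point (between the pads) lies 19 mm behind it; z points along the fingers, y is the line along which they close (so a half turn about z gives the same grasp; the last joint's range is limited). The gripper opens to 85 mm and grips with 20 to 120 N. Pads are 22 mm wide; open, the fingers measure 114 mm over their backs; the gripper's body (76 mm by 85 mm) begins 54 mm behind the grasp point. The pads swing forward as they close: fully open they stand 13 mm farther back than shut.
Start: joints at [-1.295, 0.259, 0.021, 1.334, 0, 1.418], TCP at [0.229, -0.5, 0.231] pointing down, gripper open.
Joint ranges: [-3.04, 3.04], [-0.91, 1.82], [-1.04, 1.36], [-1.92, 1.95], [-1.52, 1.45], [-3.14, 3.14]. Speed limits (rad/s): [2.22, 2.22, 2.79, 3.14, 3.14, 3.14].

INTERFACE

Orientations are given as a 3x3 rotation matrix whose columns are the frame's x, y, z axes.
In Python, from plant import arm, optics, job gives the robot as it stands.
- The arm moves only by the tool step_arm, never from a script. Its argument "rows" is a list of rows, each a list of 3 entries, a list of its own where there are three numbers: the shift along the tool's x, y, z in m, then the turn, a rotation vector about the tool's x, y, z in rad, then the finger opening in m, from 0 to 0.0854. A call has 1 to 8 rows; each row shifts and turns the commanded pose from where the row before left it, along the tool's axes as they then stand; what a row does not reach is not made up. A row lasts 1/10 s, in which the tool goes at most 50 mm and 8.59 degrees, less where a joint would pass 70% of its speed; a pose out of reach is approached as far as the arm can. A call with a gripper value outside its range is refused whole. The fingers move at their own pace and stop on an object; "newtons" is the grip in N (left out, the last holds). Time passes only in rows, so rows that do not move let the fingers close. It gives the time, the measured TCP pose, the force, the opening and the grip force at its end, in the units of the state.
- arm.get_obs(): the state, without advancing time (a new reading comes with each control period).
- optics.grab_frame(name): name is "scene" or "top"; returns the picture (420x560x3 uint8, red, green, blue); there is no depth.
- optics.calibration(name): a dict with "fx", "fy", "cx", "cy" (pixels), "pose" (4x4, takes a point from camera to world coordinates). Camera axes: x right, y down, z forward; pixel columns grow to the right and rows downward; lengths in m; the calibration is good to about 2 mm. A picture is of the moment at which its call begins. calibration takes no time and is no camera call.
- job.close_job(): hands the job in; it is judged then, once.
The state is a dict: "time": time; "joint_pos": joint angles; "dq": joint speeds; "tau": joint torques, N m; "position": TCP position; "orientation": TCP orientation; "ft_force": force on the tool from outside, world axes, zero at the start; "torque": the same for the moment, N m; "opening": opening from 0.0 (shut) to 1.0 (fully open); "grasp_force": force on a finger pad.
Only numpy, scipy, OpenCV 4.12 (cv2) and the standard library are available. Lean on these libraries where they do the work, as an engineer would, in place of code of your own. Each camera call takes 0.05 s, during which the arm holds its last target. There are 200 camera calls.

TASK

Close the weight case using only the outside of the fingers: tip its standing lid over towards the yellow tab's side until it falls by itself, catch the falling lid from below on a finger so that it stops part-way, then lower it slowly until it is fully shut, without letting it slam, and take the hand away. Do not pinch or force the lid, and leave the weights and everything else on the table where they are.

Things in the scene. Friction and masses are not known exactly. Their poses are not given: they have to be found in the camera images.
- case: Grey weight case, fixed, 130 mm (its x) by 200 mm (y) by 100 mm tall, 6 mm walls, black insert with its top 45 mm above the table. Origin at the centre of its underside. The hinge runs along y on top of its +x wall (x = +65 mm); the shut lid's tab overhangs the -x wall, towards the robot, where the front is clear for the hand.
- lid (a joint): Angle of the blue lid: 0 shut, 1.57 upright, 1.85 stop (leaning back). Lid 130 mm long from the hinge, 200 wide, 8 thick, about 0.34 kg. Damped, slightly stiff hinge: it stays standing within about 0.27 rad of upright; tipped farther towards the tab side it falls shut in some 3 to 5 s, slowly at first, 0.6 rad/s at the end. Let go even just above shut it reaches that speed at once and slams.
- lid_hinge (a point): Point on the lid's hinge axis, at the middle of its length, 100.5 mm above the table; it lies in the plane of the lid's underside.
- tab_edge (a point): Middle of the free edge of the yellow tab, on the lid's underside (facing the robot when the lid stands); 165 mm from the hinge. The tab, 70 mm wide and 8 mm thick, runs on 35 mm past the lid's free edge, so shut it overhangs the case by 35 mm. Holding the lid up here takes about 1.5 N.
- weight_a: Steel knobbed weight, 32 mm diameter, 44 mm tall, loose, standing on the insert in the case. Origin at the centre of its foot. Leave alone.
- weight_b: Steel knobbed weight, 26 mm diameter, 36 mm tall, loose, standing on the insert in the case. Origin at the centre of its foot. Leave alone.
- weight_c: Brass knobbed weight, 44 mm diameter, 62 mm tall, loose on the table beside the case. Origin at the centre of its foot. Leave alone.
- pan: Round steel pan, 240 mm diameter, 60 mm tall, loose on the table on the case's +y side. Origin at the centre of its underside. Leave alone.
- disc: White ceramic disc, 72 mm diameter, 6 mm thick, loose on the table. Origin at the centre of its underside. Leave alone.
- motor: Small square stepper motor standing on the table, 42 by 42 mm, 60 mm tall with its shaft, loose. Origin at the centre of its underside. Leave alone.
- driver: Screwdriver lying on the table, 160 mm long, about 30 mm tall, loose. Leave alone.

How it is judged:
On the way, in this order (a step that is already met when the one before it is completed fails the run):
1. the lid has been tipped over and is falling by itself, touched by nothing (value of joint lid between 0.4 and 1.4 rad and velocity of joint lid below -0.05 rad/s and contact force between the fingers and lid below 0.05 N), for 0.05 s.
2. the falling lid has been caught part-way (between 0.1 and 1.2 rad open) and rests on the fingers (value of joint lid between 0.1 and 1.2 rad and velocity of joint lid between -0.15 and 0.15 rad/s and contact force between the fingers and lid above 0.3 N), for 0.2 s.
At the end, for the whole second after the job is handed in: The lid is fully shut (within 0.02 rad) and at rest, and every weight and other loose thing is within 15 mm of where it was (value of joint lid below 0.02 rad and velocity of joint lid between -0.02 and 0.02 rad/s and distance of each of weight_a, weight_b, weight_c, pan, disc, motor, driver from where it was at the start of the episode below 0.015 m); the robot touches nothing.
It fails at once if the lid slams (nears shut, below 0.1 rad, faster than 0.4 rad/s) (value of joint lid below 0.1 rad and velocity of joint lid below -0.4 rad/s).
It fails at once if the lid is pinched or forced (more than 25 N between fingers and lid) (contact force between the fingers and lid above 25 N).
It fails at once if the case is hit (more than 15 N) (contact force between the arm and case above 15 N).
It fails at once if a weight or another loose thing is moved by more than 15 mm, or lifted (distance of any of weight_a, weight_b, weight_c, pan, disc, motor, driver from where it was at the start of the episode above 0.015 m).
It also fails if it takes over 48 s, if anything falls off the work surface, if the arm or the gripper's body presses on something with over 40 N, if the wrist force passes 120 N, or if a joint passes its speed limit or range.

## Working session

There is one attempt and no reset: what is moved stays moved. The work goes in short steps, Python scripts to look and compute and a tool call to move; the robot and the scene stay as the last step left them, time stands still between calls to the robot, and variables do not carry over. Pictures are saved under pics/ and viewed, at most 10 in all, crops included, and the job is handed in when it is done.

Besides the shell and the picture viewer there is one more tool, called after "Emit:" as name(argument=value, ...), one argument or row to a line, values as JSON. step_arm: Moves the arm, as the interface text tells. Its arguments: {"type":"object","properties":{"rows":{"type":"array","items":{"type":"array"}},"newtons":{"type":"number"}},"required":["rows"]}

```bash
mkdir -p pics
python3 - <<'E'
from plant import arm,optics
import cv2
for n in("scene","top"):
    im=optics.grab_frame(n); cv2.imwrite(f"pics/{n}0.png",cv2.resize(im[:,:,::-1],(800,600),interpolation=cv2.INTER_CUBIC))
    c=optics.calibration(n); print(n,c["fx"],c["cx"],c["cy"]);print(c["pose"].round(4))
o=arm.get_obs();print(o["time"],o["position"],o["orientation"],o["opening"])
E
```

```text
scene 510.1634404876248 272.8350352235705 212.01771238938696
[[-0.972   0.1677 -0.1647  0.7534]
 [ 0.2341  0.6296 -0.7408  0.8472]
 [-0.0206 -0.7586 -0.6512  0.7992]
 [ 0.      0.      0.      1.    ]]
top 465.15515880828474 288.8508999927707 200.14016498816858
[[-0.0122 -0.9843  0.1762  0.4021]
 [-0.9992  0.0185  0.0342  0.0183]
 [-0.0369 -0.1757 -0.9838  1.0486]
 [ 0.      0.      0.      1.    ]]
0.1 [ 0.22861498 -0.49997072  0.23072302] [[ 9.09471980e-01  4.15765096e-01 -3.19486102e-04]
 [ 4.15765174e-01 -9.09471252e-01  1.16689310e-03]
 [ 1.94589997e-04 -1.19408777e-03 -9.99999268e-01]] 0.996397993988157
```

View pics/scene0.png

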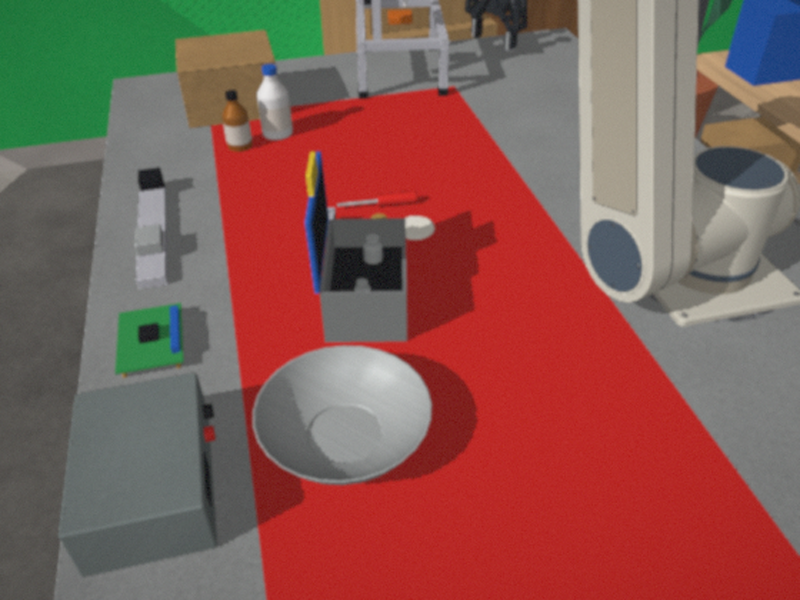

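View pics/top0.png

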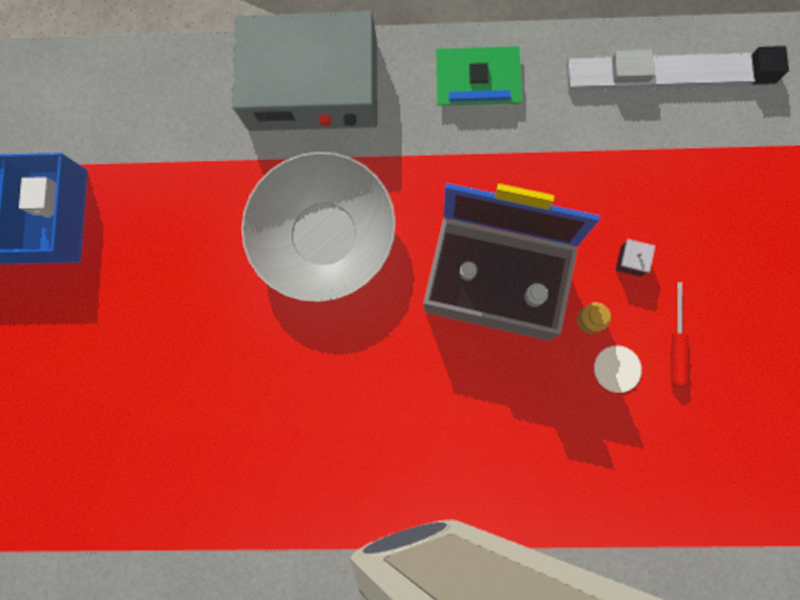

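The top view shows the case at about (425-578, 220-338) in 800x600 pixels, the lid standing on its far side, the pan to its left, and brass weight, disc, motor and driver to its right. I'll enlarge it to measure.

Run:
```python
from plant import optics
import cv2
im=optics.grab_frame("top")[120:270,285:485]
cv2.imwrite("pics/topc.png",cv2.resize(im[:,:,::-1],None,fx=4,fy=4,interpolation=cv2.INTER_CUBIC))
im=optics.grab_frame("scene")[95:245,195:345]
cv2.imwrite("pics/scc.png",cv2.resize(im[:,:,::-1],None,fx=4,fy=4,interpolation=cv2.INTER_CUBIC))
```

```text
(no output)
```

View pics/topc.png

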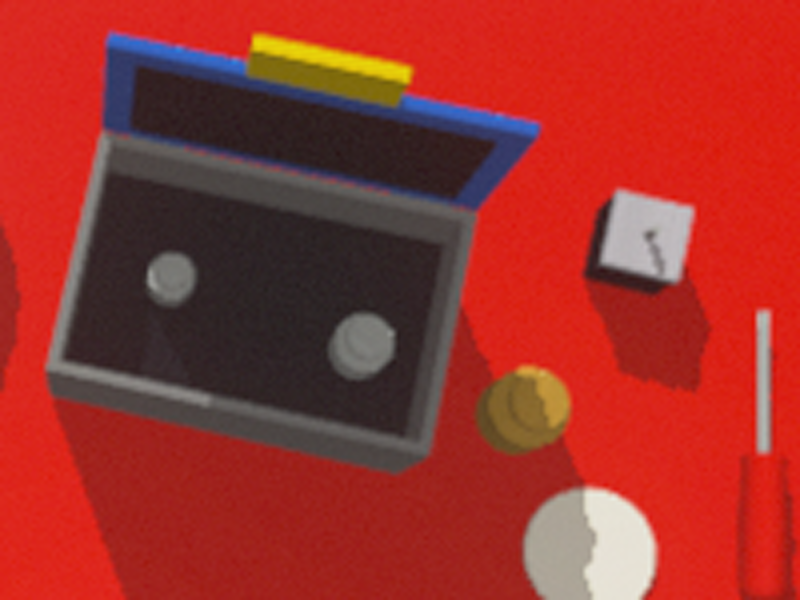

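View pics/scc.png

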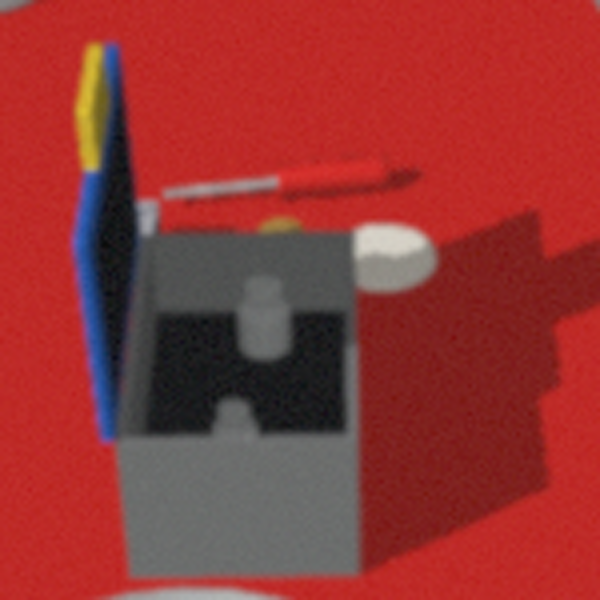

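The crops show the rim corners at about (48,370), (425,455), (103,137), (475,210) in the top crop, and the tab's underside free edge near (250,62)-(411,87). I'll fit the case pose and lid angle from these.

```bash
cat > geo.py <<'E'
import numpy as np
from plant import optics
C=optics.calibration("top")
def ray(u,v,z):
    d=C["pose"][:3,:3]@[(u-C["cx"])/C["fx"],(v-C["cy"])/C["fy"],1]; p=C["pose"][:3,3]
    return p+d*(z-p[2])/d[2]
def proj(P):
    q=np.linalg.inv(C["pose"])@np.append(P,1); return np.array([C["fx"]*q[0]/q[2]+C["cx"],C["fy"]*q[1]/q[2]+C["cy"]])
E
python3 - <<'E'
from geo import *
from scipy.optimize import least_squares
px=lambda a:np.array(a)/4+[285,120]
obs=[([-.065,.1,.1],(48,370)),([-.065,-.1,.1],(425,455)),([.065,.1,.1],(103,137)),([.065,-.1,.1],(475,210)),([-.065,-.1,0],None)]
def W(p,q):
    c,s=np.cos(p[2]),np.sin(p[2]); return [p[0]+c*q[0]-s*q[1],p[1]+s*q[0]+c*q[1],q[2]]
def lid(r,y,t,h=0): return [.065-r*np.cos(t)+h*np.sin(t),y,.1005+r*np.sin(t)+h*np.cos(t)]
def f(p):
    r=[proj(W(p,q))-px(u) for q,u in obs if u]
    for y,u in((.035,(250,62)),(-.035,(411,87))): r.append(proj(W(p,lid(.165,y,p[3])))-px(u))
    for y,u in((.1,(108,35)),(-.1,(541,125))): r.append(proj(W(p,lid(.13,y,p[3],.008)))-px(u))
    return np.concatenate(r)
s=least_squares(f,[.5,-.1,-.2,1.57]);p=s.x
print(p,(s.fun.reshape(-1,2)*4).round(1))
print("tab",W(p,lid(.165,0,p[3])),"hinge",W(p,lid(0,0,0)))
for n,u,z in(("c",(540,395),.06),("disc",(590,553),.006),("motor",(645,238),.055),("pan rim px",None,0)):
    if u: print(n,ray(*px(u),z))
print("pan",ray(320*.7,227*.7,.06), "driver",ray(680*.7,380*.7,.02))
E
```

```text
[ 0.58498157 -0.07678441 -0.2372265   1.57737376] [[-1.7  1. ]
 [ 5.7  0.9]
 [-2.4 -4.2]
 [ 2.5  2.1]
 [-0.3 -5.1]
 [-2.6  2.6]
 [-0.9  1.4]
 [ 0.1  1. ]]
tab [np.float64(0.6492160185665874), np.float64(-0.09231496199304466), np.float64(0.26549643084449226)] hinge [np.float64(0.6481611442449818), np.float64(-0.09205991543983919), np.float64(0.1005)]
c [ 0.53383466 -0.22536995  0.06      ]
disc [ 0.45284476 -0.26057557  0.006     ]
motor [ 0.61900174 -0.28801167  0.055     ]
pan [0.67433241 0.1947534  0.06      ] driver [ 0.43422472 -0.34871858  0.02      ]
```

Emit:
step_arm(
  rows=[
    [[0, 0, -0.05], [0, 0, 0], 0.0],
    [[0, 0, -0.05], [0, 0, 0], 0.0],
    [[0, 0, -0.05], [0, 0, 0], 0.0],
  ],
)

```text
time: 0.5
position: [0.2285, -0.4996, 0.3829]
orientation: [[0.909, 0.416, -0.0], [0.416, -0.909, 0.001], [0.0, -0.001, -1.0]]
ft_force: [0.5, -1.8, 0.4]
opening: 0.513
grasp_force: 0.0
```

```bash
cat > mv.py <<'E'
import numpy as np,sys,json
from scipy.spatial.transform import Rotation as R
from plant import arm
X,Y,W=0.585,-0.0768,-0.237
xc=np.array([np.cos(W),np.sin(W),0]);yc=np.array([-np.sin(W),np.cos(W),0]);ez=np.array([0,0,1.])
def pose(x,y,z,a):  # case-frame TCP, tool pitch a deg below horizontal
    a=np.radians(a); zt=np.cos(a)*xc-np.sin(a)*ez; yt=-yc
    return np.array([X,Y,0])+x*xc+y*yc+z*ez, R.from_matrix(np.c_[np.cross(yt,zt),yt,zt])
def here(): 
    o=arm.get_obs(); return np.array(o["position"]),R.from_matrix(o["orientation"]),o
def plan(target,n,start=None):
    p0,r0=start or here()[:2]; p1,r1=target
    d=(r0.inv()*r1).as_rotvec(); step=d/n
    for i in range(n):
        r=r0*R.from_rotvec(step*i); print([(r.inv().apply((p1-p0)/n)).round(4).tolist(),step.round(4).tolist(),0.0])
def case():
    p,r,o=here(); d=p-[X,Y,0]; z=r.as_matrix()[:,2]
    print("t",o["time"],"case xyz",np.round([d@xc,d@yc,d[2]],4),"pitch",np.degrees(np.arcsin(-z[2])).round(1),"f",np.round(o["ft_force"],2),"q",np.round(o["joint_pos"],2))
E
python3 - <<'E'
from mv import *
case(); plan(pose(-.20,0,.27,60),14)
E
```

```text
t 0.5 case xyz [-0.2472 -0.4947  0.3829] pitch 90.0 f [ 0.5  -1.77  0.36] q [-1.29  0.27  0.41  1.72  0.    1.42]
[[0.0245, -0.0257, 0.0081], [-0.0125, 0.036, 0.0464], 0.0]
[[0.023, -0.0269, 0.0086], [-0.0125, 0.036, 0.0464], 0.0]
[[0.0214, -0.028, 0.0091], [-0.0125, 0.036, 0.0464], 0.0]
[[0.0197, -0.0291, 0.0094], [-0.0125, 0.036, 0.0464], 0.0]
[[0.018, -0.0301, 0.0098], [-0.0125, 0.036, 0.0464], 0.0]
[[0.0162, -0.031, 0.01], [-0.0125, 0.036, 0.0464], 0.0]
[[0.0144, -0.0319, 0.0101], [-0.0125, 0.036, 0.0464], 0.0]
[[0.0125, -0.0326, 0.0102], [-0.0125, 0.036, 0.0464], 0.0]
[[0.0106, -0.0333, 0.0102], [-0.0125, 0.036, 0.0464], 0.0]
[[0.0087, -0.0339, 0.0102], [-0.0125, 0.036, 0.0464], 0.0]
[[0.0067, -0.0343, 0.01], [-0.0125, 0.036, 0.0464], 0.0]
[[0.0048, -0.0347, 0.0098], [-0.0125, 0.036, 0.0464], 0.0]
[[0.0028, -0.035, 0.0095], [-0.0125, 0.036, 0.0464], 0.0]
[[0.0008, -0.0352, 0.0091], [-0.0125, 0.036, 0.0464], 0.0]
```

Emit:
step_arm(
  rows=[
    [[0.0245, -0.0257, 0.008], [-0.0125, 0.036, 0.0464], 0.0],
    [[0.023, -0.027, 0.0086], [-0.0125, 0.036, 0.0464], 0.0],
    [[0.0214, -0.028, 0.009], [-0.0125, 0.036, 0.0464], 0.0],
    [[0.0197, -0.029, 0.0094], [-0.0125, 0.036, 0.0464], 0.0],
    [[0.018, -0.03, 0.0098], [-0.0125, 0.036, 0.0464], 0.0],
    [[0.0162, -0.031, 0.01], [-0.0125, 0.036, 0.0464], 0.0],
    [[0.0144, -0.032, 0.01], [-0.0125, 0.036, 0.0464], 0.0],
    [[0.0125, -0.0326, 0.01], [-0.0125, 0.036, 0.0464], 0.0],
  ],
)

```text
time: 1.3
position: [0.3214, -0.2304, 0.3167]
orientation: [[0.953, 0.046, 0.299], [0.056, -0.998, -0.028], [0.297, 0.043, -0.954]]
ft_force: [0.7, 0.1, -0.1]
opening: -0.004
grasp_force: 0.0
```

Emit:
step_arm(
  rows=[
    [[0.0106, -0.0333, 0.01], [-0.0125, 0.036, 0.0464], 0.0],
    [[0.0087, -0.034, 0.01], [-0.0125, 0.036, 0.0464], 0.0],
    [[0.0067, -0.0343, 0.01], [-0.0125, 0.036, 0.0464], 0.0],
    [[0.0048, -0.0347, 0.0098], [-0.0125, 0.036, 0.0464], 0.0],
    [[0.0028, -0.035, 0.0095], [-0.0125, 0.036, 0.0464], 0.0],
    [[0.0008, -0.035, 0.009], [-0.0125, 0.036, 0.0464], 0.0],
    [[0, 0, 0], [0, 0, 0], 0.0],
  ],
)

```text
time: 2.0
position: [0.3893, -0.0256, 0.2679]
orientation: [[0.844, -0.225, 0.487], [-0.195, -0.974, -0.112], [0.499, -0.001, -0.866]]
ft_force: [-1.1, 0.2, 0.3]
opening: 0.005
grasp_force: 0.0
```

Run:
```python
from mv import *
case(); plan(pose(-.13,0,.085,40),8)
```

```text
t 2.0 case xyz [-0.2023  0.0038  0.2679] pitch 60.0 f [-1.14  0.17  0.26] q [-0.32 -0.38 -0.6   0.83  0.05  3.06]
[[-0.0036, 0.0006, 0.0243], [-0.0009, 0.0437, 0.0009], 0.0]
[[-0.0047, 0.0006, 0.0241], [-0.0009, 0.0437, 0.0009], 0.0]
[[-0.0057, 0.0006, 0.0239], [-0.0009, 0.0437, 0.0009], 0.0]
[[-0.0067, 0.0005, 0.0236], [-0.0009, 0.0437, 0.0009], 0.0]
[[-0.0078, 0.0005, 0.0233], [-0.0009, 0.0437, 0.0009], 0.0]
[[-0.0088, 0.0005, 0.023], [-0.0009, 0.0437, 0.0009], 0.0]
[[-0.0098, 0.0005, 0.0226], [-0.0009, 0.0437, 0.0009], 0.0]
[[-0.0108, 0.0005, 0.0221], [-0.0009, 0.0437, 0.0009], 0.0]
```

Emit:
step_arm(
  rows=[
    [[-0.0036, 0.0006, 0.0243], [-0.0009, 0.0437, 0.0009], 0.0],
    [[-0.0047, 0.0006, 0.0241], [-0.0009, 0.0437, 0.0009], 0.0],
    [[-0.0057, 0.0006, 0.0239], [-0.0009, 0.0437, 0.0009], 0.0],
    [[-0.0067, 0.0005, 0.0236], [-0.0009, 0.0437, 0.0009], 0.0],
    [[-0.0078, 0.0005, 0.0233], [-0.0009, 0.0437, 0.0009], 0.0],
    [[-0.0088, 0.0005, 0.023], [-0.0009, 0.0437, 0.0009], 0.0],
    [[-0.0098, 0.0005, 0.0226], [-0.0009, 0.0437, 0.0009], 0.0],
    [[-0.0108, 0.0005, 0.0221], [-0.0009, 0.0437, 0.0009], 0.0],
  ],
)

```text
time: 2.8
position: [0.4911, -0.0547, 0.1351]
orientation: [[0.667, -0.247, 0.703], [-0.165, -0.969, -0.184], [0.726, 0.007, -0.687]]
ft_force: [-0.4, -0.6, -0.5]
opening: 0.0
grasp_force: 0.0
```

Run:
```python
from mv import *
case(); plan(pose(-.16,0,.20,40),4);print();plan(pose(-.12,0,.36,60),5,pose(-.16,0,.20,40));print(); plan(pose(.13,0,.35,60),7,pose(-.12,0,.36,60))
```

```text
t 2.8 case xyz [-0.0965 -0.0006  0.1351] pitch 43.4 f [-0.37 -0.63 -0.54] q [-0.3  -0.11 -1.04 -0.17  0.03  3.1 ]
[[0.0009, 0.0002, -0.0227], [0.0035, 0.0149, -0.0009], 0.0]
[[0.0012, 0.0001, -0.0227], [0.0035, 0.0149, -0.0009], 0.0]
[[0.0015, 0.0, -0.0227], [0.0035, 0.0149, -0.0009], 0.0]
[[0.0019, -0.0001, -0.0226], [0.0035, 0.0149, -0.0009], 0.0]

[[0.0297, -0.0, -0.0144], [0.0, -0.0698, -0.0], 0.0]
[[0.0286, -0.0, -0.0165], [0.0, -0.0698, -0.0], 0.0]
[[0.0274, -0.0, -0.0184], [0.0, -0.0698, -0.0], 0.0]
[[0.026, -0.0, -0.0203], [0.0, -0.0698, -0.0], 0.0]
[[0.0245, -0.0, -0.0221], [0.0, -0.0698, -0.0], 0.0]

[[0.0302, 0.0, 0.0191], [0.0, 0.0, 0.0], 0.0]
[[0.0302, 0.0, 0.0191], [0.0, 0.0, 0.0], 0.0]
[[0.0302, 0.0, 0.0191], [0.0, 0.0, 0.0], 0.0]
[[0.0302, 0.0, 0.0191], [0.0, 0.0, 0.0], 0.0]
[[0.0302, 0.0, 0.0191], [0.0, 0.0, 0.0], 0.0]
[[0.0302, 0.0, 0.0191], [0.0, 0.0, 0.0], 0.0]
[[0.0302, 0.0, 0.0191], [0.0, 0.0, 0.0], 0.0]
```

```bash
cat > kin.py <<'E'
import numpy as np
from scipy.optimize import least_squares
from mv import *
D=[(.259,.021,1.334,.229,-.5,.231),(.27,.41,1.72,.2285,-.4996,.3829),(-.38,-.6,.83,.3893,-.0256,.2679),(-.11,-1.04,-.17,.4911,-.0547,.1351)]
def fk(k,q2,q3,q4):
    L1,L2,L3,h=k; c=np.pi/2; a=q2-q3+q4
    return np.array([L1*np.sin(q2)+L2*np.sin(q2-q3+c)+L3*np.cos(a), h+L1*np.cos(q2)+L2*np.cos(q2-q3+c)-L3*np.sin(a)])
d=.084
res=least_squares(lambda k:np.concatenate([fk(k,*r[:3])-[np.sqrt(r[3]**2+r[4]**2-d*d),r[5]] for r in D]),[.4,.4,.3,.2])
k=res.x
def ik(x,z,a,y=0):
    p=pose(x,y,z,a)[0]; r=np.sqrt(p[0]**2+p[1]**2-d*d); A=np.radians(a)
    s=least_squares(lambda q:fk(k,q[0],q[1],A-q[0]+q[1])-[r,z],[0,-.5]);q=s.x
    return np.round([q[0],q[1],A-q[0]+q[1],1e3*np.abs(s.fun).max()],2)
E
python3 - <<'E'
from kin import *
print(k,res.fun.round(4))
for a in(40,50,55,60,65,70,75): print(a,ik(-.0956,.0825,a),ik(-.0756,.16,a),ik(-.11,.07,a),ik(.13,.24,a),ik(.13,.34,a))
E
```

```text
[0.57615773 0.40482531 0.41429896 0.18053151] [-0.003  -0.0033  0.0078 -0.0049  0.0065 -0.     -0.0079  0.0082]
40 [ 0.18 -1.22 -0.7   0.  ] [-0.08 -1.03 -0.25  0.  ] [ 0.24 -1.28 -0.82  0.  ] [ 0.13 -0.52  0.05  0.  ] [ 0.04 -0.34  0.32  0.  ]
50 [ 0.05 -1.02 -0.2   0.  ] [-0.09 -0.85  0.12  0.  ] [ 0.07 -1.07 -0.27  0.  ] [ 0.16 -0.33  0.38  0.  ] [ 0.1  -0.15  0.63  0.  ]
55 [ 0.04 -0.93 -0.01  0.  ] [-0.08 -0.76  0.28  0.  ] [ 0.05 -0.98 -0.07  0.  ] [ 0.19 -0.24  0.53  0.  ] [ 0.14 -0.04  0.78  0.  ]
60 [ 0.05 -0.85  0.16  0.  ] [-0.05 -0.67  0.42  0.  ] [ 0.05 -0.89  0.11  0.  ] [ 0.23 -0.14  0.69  0.  ] [0.18 0.06 0.93 0.  ]
65 [ 0.07 -0.76  0.31  0.  ] [-0.01 -0.59  0.56  0.  ] [ 0.07 -0.81  0.26  0.  ] [ 0.27 -0.03  0.83  0.  ] [0.24 0.18 1.07 0.  ]
70 [ 0.1  -0.67  0.45  0.  ] [ 0.03 -0.5   0.68  0.  ] [ 0.09 -0.72  0.41  0.  ] [0.32 0.07 0.98 0.  ] [0.3  0.29 1.22 0.  ]
75 [ 0.14 -0.59  0.58  0.  ] [ 0.08 -0.42  0.81  0.  ] [ 0.13 -0.64  0.54  0.  ] [0.37 0.18 1.12 0.  ] [0.36 0.41 1.36 0.  ]
```

Run:
```python
from mv import *
plan(pose(-.17,0,.36,55),7); print()
plan(pose(.125,0,.36,55),8,pose(-.17,0,.36,55)); print()
plan(pose(.125,0,.255,55),4,pose(.125,0,.36,55))
```

```text
[[0.0161, 0.0003, -0.0297], [0.0019, -0.0289, -0.0008], 0.0]
[[0.0153, 0.0002, -0.0302], [0.0019, -0.0289, -0.0008], 0.0]
[[0.0144, 0.0002, -0.0306], [0.0019, -0.0289, -0.0008], 0.0]
[[0.0135, 0.0001, -0.031], [0.0019, -0.0289, -0.0008], 0.0]
[[0.0126, 0.0001, -0.0314], [0.0019, -0.0289, -0.0008], 0.0]
[[0.0117, 0.0, -0.0317], [0.0019, -0.0289, -0.0008], 0.0]
[[0.0108, -0.0, -0.032], [0.0019, -0.0289, -0.0008], 0.0]

[[0.0302, -0.0, 0.0212], [0.0, 0.0, 0.0], 0.0]
[[0.0302, -0.0, 0.0212], [0.0, 0.0, 0.0], 0.0]
[[0.0302, -0.0, 0.0212], [0.0, 0.0, 0.0], 0.0]
[[0.0302, -0.0, 0.0212], [0.0, 0.0, 0.0], 0.0]
[[0.0302, -0.0, 0.0212], [0.0, 0.0, 0.0], 0.0]
[[0.0302, -0.0, 0.0212], [0.0, 0.0, 0.0], 0.0]
[[0.0302, -0.0, 0.0212], [0.0, 0.0, 0.0], 0.0]
[[0.0302, -0.0, 0.0212], [0.0, 0.0, 0.0], 0.0]

[[-0.0151, -0.0, 0.0215], [0.0, 0.0, 0.0], 0.0]
[[-0.0151, -0.0, 0.0215], [0.0, 0.0, 0.0], 0.0]
[[-0.0151, -0.0, 0.0215], [0.0, 0.0, 0.0], 0.0]
[[-0.0151, -0.0, 0.0215], [0.0, 0.0, 0.0], 0.0]
```

Emit:
step_arm(
  rows=[
    [[0.016, 0.0003, -0.03], [0.002, -0.029, -0.0008], 0.0],
    [[0.0153, 0.0002, -0.03], [0.002, -0.029, -0.0008], 0.0],
    [[0.0144, 0.0002, -0.0306], [0.002, -0.029, -0.0008], 0.0],
    [[0.0135, 0.0001, -0.031], [0.002, -0.029, -0.0008], 0.0],
    [[0.0126, 0.0001, -0.0314], [0.002, -0.029, -0.0008], 0.0],
    [[0.0117, 0, -0.0317], [0.002, -0.029, -0.0008], 0.0],
    [[0.0108, 0, -0.032], [0.002, -0.029, -0.0008], 0.0],
    [[0, 0, 0], [0, 0, 0], 0.0],
  ],
)

```text
time: 3.6
position: [0.4197, -0.0372, 0.3655]
orientation: [[0.794, -0.234, 0.561], [-0.191, -0.972, -0.135], [0.577, -0.0, -0.817]]
ft_force: [1.1, -0.0, 0.2]
opening: -0.004
grasp_force: 0.0
```

Run:
```python
from mv import *
case(); plan(pose(.125,0,.36,55),8)
```

```text
t 3.6 case xyz [-1.700e-01 -3.000e-04  3.655e-01] pitch 54.8 f [ 1.09 -0.01  0.22] q [-0.32 -0.38 -0.41  0.93  0.05  3.07]
[[0.0297, -0.0, 0.0218], [-0.0001, -0.0005, 0.0001], 0.0]
[[0.0297, -0.0, 0.0218], [-0.0001, -0.0005, 0.0001], 0.0]
[[0.0297, -0.0, 0.0218], [-0.0001, -0.0005, 0.0001], 0.0]
[[0.0298, -0.0, 0.0218], [-0.0001, -0.0005, 0.0001], 0.0]
[[0.0298, -0.0, 0.0218], [-0.0001, -0.0005, 0.0001], 0.0]
[[0.0298, -0.0, 0.0218], [-0.0001, -0.0005, 0.0001], 0.0]
[[0.0298, -0.0, 0.0217], [-0.0001, -0.0005, 0.0001], 0.0]
[[0.0298, -0.0, 0.0217], [-0.0001, -0.0005, 0.0001], 0.0]
```

Emit:
step_arm(
  rows=[
    [[0.03, 0, 0.0218], [0, 0, 0], 0.0],
    [[0.03, 0, 0.0218], [0, 0, 0], 0.0],
    [[0.03, 0, 0.0218], [0, 0, 0], 0.0],
    [[0.03, 0, 0.0218], [0, 0, 0], 0.0],
    [[0.03, 0, 0.0218], [0, 0, 0], 0.0],
    [[0.03, 0, 0.0218], [0, 0, 0], 0.0],
    [[0.03, 0, 0.0218], [0, 0, 0], 0.0],
    [[0.03, 0, 0.0218], [0, 0, 0], 0.0],
  ],
)

```text
time: 4.4
position: [0.7086, -0.1069, 0.3527]
orientation: [[0.798, -0.234, 0.555], [-0.193, -0.972, -0.133], [0.57, -0.001, -0.821]]
ft_force: [-0.2, -0.1, 0.9]
opening: 0.002
grasp_force: 0.0
```

Run:
```python
from mv import *
case(); plan(pose(.125,0,.255,55),5); print(); plan(pose(.095,0,.255,55),3,pose(.125,0,.255,55))
```

```text
t 4.4 case xyz [ 1.272e-01 -2.000e-04  3.527e-01] pitch 55.2 f [-0.23 -0.07  0.88] q [-0.28  0.15  0.    0.82  0.02  3.11]
[[-0.0115, -0.0, 0.0158], [-0.0003, 0.0008, 0.0001], 0.0]
[[-0.0115, -0.0, 0.0158], [-0.0003, 0.0008, 0.0001], 0.0]
[[-0.0115, -0.0, 0.0158], [-0.0003, 0.0008, 0.0001], 0.0]
[[-0.0115, -0.0, 0.0158], [-0.0003, 0.0008, 0.0001], 0.0]
[[-0.0115, -0.0, 0.0158], [-0.0003, 0.0008, 0.0001], 0.0]

[[-0.0082, -0.0, -0.0057], [0.0, 0.0, 0.0], 0.0]
[[-0.0082, -0.0, -0.0057], [0.0, 0.0, 0.0], 0.0]
[[-0.0082, -0.0, -0.0057], [0.0, 0.0, 0.0], 0.0]
```

Emit:
step_arm(
  rows=[
    [[-0.0115, 0, 0.0158], [0, 0, 0], 0.0],
    [[-0.0115, 0, 0.0158], [0, 0, 0], 0.0],
    [[-0.0115, 0, 0.0158], [0, 0, 0], 0.0],
    [[-0.0115, 0, 0.0158], [0, 0, 0], 0.0],
    [[-0.0115, 0, 0.0158], [0, 0, 0], 0.0],
    [[0, 0, 0], [0, 0, 0], 0.0],
  ],
)

```text
time: 5.0
position: [0.7037, -0.1054, 0.2518]
orientation: [[0.801, -0.234, 0.551], [-0.194, -0.972, -0.132], [0.566, -0.001, -0.824]]
ft_force: [0.4, 0.2, -0.4]
opening: -0.002
grasp_force: 0.0
```

Run:
```python
from mv import *
from plant import optics
import cv2
case()
im=optics.grab_frame("scene")[60:240,150:390]
cv2.imwrite("pics/s1.png",cv2.resize(im[:,:,::-1],None,fx=3,fy=3,interpolation=cv2.INTER_CUBIC))
```

```text
t 5.0 case xyz [1.221e-01 1.000e-04 2.518e-01] pitch 55.5 f [ 0.41  0.16 -0.36] q [-0.28  0.17 -0.22  0.58  0.02  3.11]
```

View pics/s1.png

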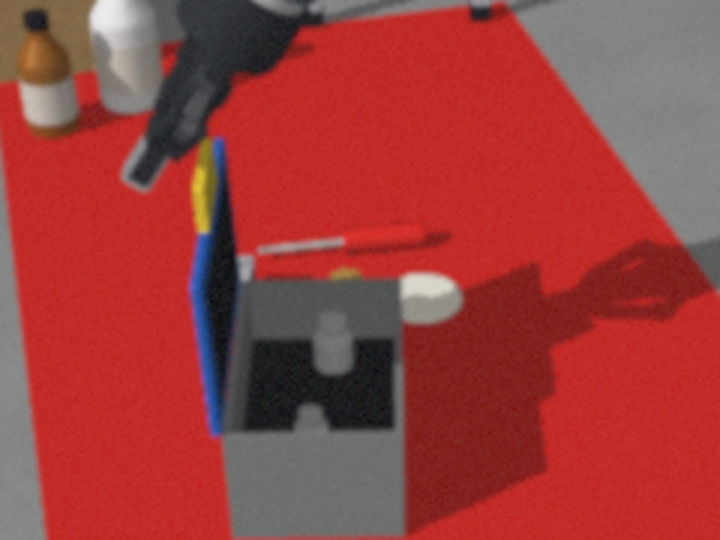

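The picture shows the fingertip at about (140,180), behind the tab at (203,185), with the lid still standing untouched. I'll pull it towards the robot.

Emit:
step_arm(
  rows=[
    [[-0.006, 0, -0.004], [0, 0, 0], 0.0],
    [[-0.006, 0, -0.004], [0, 0, 0], 0.0],
    [[-0.006, 0, -0.004], [0, 0, 0], 0.0],
    [[-0.0055, 0, -0.0038], [0, 0, 0], 0.0],
    [[-0.0055, 0, -0.0038], [0, 0, 0], 0.0],
    [[-0.005, 0, -0.0035], [0, 0, 0], 0.0],
    [[-0.005, 0, -0.0035], [0, 0, 0], 0.0],
    [[-0.004, 0, -0.0028], [0, 0, 0], 0.0],
  ],
)

```text
time: 5.85
position: [0.6544, -0.0923, 0.2563]
orientation: [[0.797, -0.233, 0.557], [-0.192, -0.972, -0.132], [0.572, -0.001, -0.82]]
ft_force: [0.5, 0.9, 1.5]
opening: 0.002
grasp_force: 0.8
```

Run:
```python
from mv import *
from plant import optics
import cv2
case()
im=optics.grab_frame("scene")[60:240,150:390]
cv2.imwrite("pics/s2.png",cv2.resize(im[:,:,::-1],None,fx=3,fy=3,interpolation=cv2.INTER_CUBIC))
```

```text
t 5.85 case xyz [0.0711 0.0012 0.2563] pitch 55.1 f [0.54 0.9  1.52] q [-0.28  0.08 -0.32  0.56  0.03  3.11]
```

View pics/s2.png

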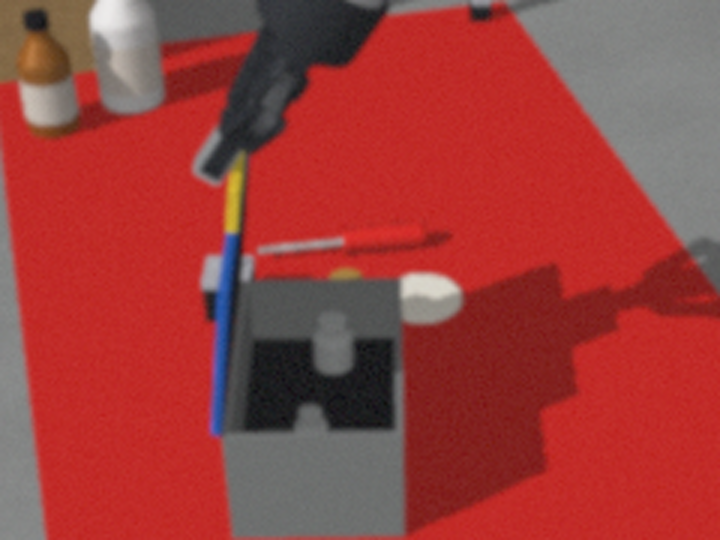

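The lid has come over to roughly 1.4 rad, with the finger on the back of the tab near (215,165). I'll pull it past balance, then lift clear.

Emit:
step_arm(
  rows=[
    [[-0.005, 0, -0.0023], [0, 0, 0], 0.0],
    [[-0.005, 0, -0.0023], [0, 0, 0], 0.0],
    [[-0.005, 0, -0.0023], [0, 0, 0], 0.0],
    [[-0.005, 0, -0.0023], [0, 0, 0], 0.0],
    [[-0.005, 0, -0.0023], [0, 0, 0], 0.0],
    [[-0.005, 0, -0.0023], [0, 0, 0], 0.0],
    [[-0.005, 0, -0.0023], [0, 0, 0], 0.0],
    [[0.023, 0, -0.033], [0, 0, 0], 0.0],
  ],
)

```text
time: 6.7
position: [0.6141, -0.0827, 0.2824]
orientation: [[0.804, -0.234, 0.546], [-0.194, -0.972, -0.13], [0.561, -0.002, -0.827]]
ft_force: [0.4, -1.0, -0.5]
opening: -0.0
grasp_force: 0.0
```

Run:
```python
from mv import *
from plant import optics
import cv2
case()
im=optics.grab_frame("scene")[60:240,150:390]
cv2.imwrite("pics/s3.png",cv2.resize(im[:,:,::-1],None,fx=3,fy=3,interpolation=cv2.INTER_CUBIC))
plan(pose(-.05,0,.38,55),3); print(); plan(pose(-.17,0,.30,55),3,pose(-.05,0,.38,55)); print(); plan(pose(-.0764,0,.155,55),4,pose(-.17,0,.30,55))
```

```text
t 6.7 case xyz [0.0296 0.0011 0.2824] pitch 55.8 f [ 0.42 -1.01 -0.46] q [-0.28  0.01 -0.33  0.64  0.03  3.1 ]
[[-0.0066, 0.0003, -0.0393], [-0.0006, -0.0005, 0.0002], 0.0]
[[-0.0066, 0.0003, -0.0393], [-0.0006, -0.0005, 0.0002], 0.0]
[[-0.0066, 0.0003, -0.0393], [-0.0006, -0.0005, 0.0002], 0.0]

[[-0.0481, 0.0, -0.0011], [0.0, 0.0, 0.0], 0.0]
[[-0.0481, 0.0, -0.0011], [0.0, 0.0, 0.0], 0.0]
[[-0.0481, 0.0, -0.0011], [0.0, 0.0, 0.0], 0.0]

[[-0.0016, -0.0, 0.0431], [0.0, 0.0, 0.0], 0.0]
[[-0.0016, -0.0, 0.0431], [0.0, 0.0, 0.0], 0.0]
[[-0.0016, -0.0, 0.0431], [0.0, 0.0, 0.0], 0.0]
[[-0.0016, -0.0, 0.0431], [0.0, 0.0, 0.0], 0.0]
```

View pics/s3.png

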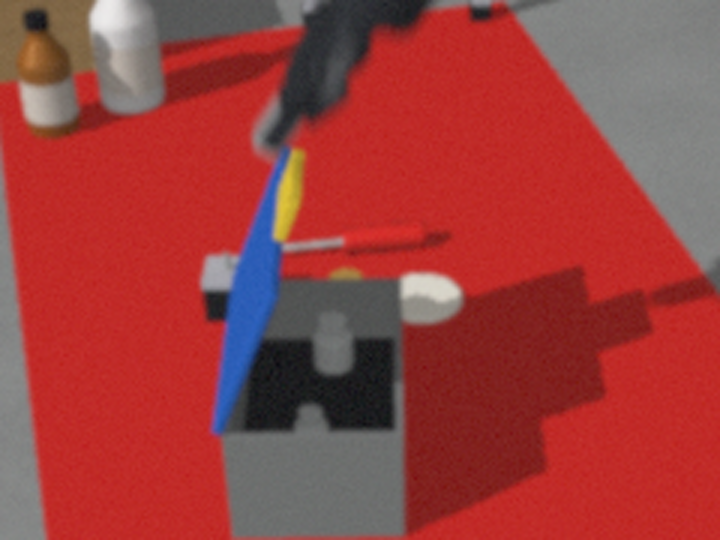

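The lid now leans to about 1.15 rad, tab near (290,195), and the finger is lifting off its top edge. Over and round to the front.

Emit:
step_arm(
  rows=[
    [[0.015, 0, -0.037], [0, 0, 0], 0.0],
    [[-0.012, 0, -0.04], [0, 0, 0], 0.0],
    [[-0.022, 0, -0.04], [0, 0, 0], 0.0],
    [[-0.044, 0, -0.006], [0, 0, 0], 0.0],
    [[-0.044, 0, -0.001], [0, 0, 0], 0.0],
    [[-0.044, 0, -0.001], [0, 0, 0], 0.0],
  ],
)

```text
time: 7.35
position: [0.4264, -0.0376, 0.305]
orientation: [[0.797, -0.233, 0.557], [-0.192, -0.972, -0.133], [0.573, -0.001, -0.82]]
ft_force: [-0.2, 0.8, 0.6]
opening: 0.002
grasp_force: 0.0
```

Run:
```python
from mv import *
from plant import optics
import cv2
case()
im=optics.grab_frame("scene")[60:240,150:390]
cv2.imwrite("pics/s4.png",cv2.resize(im[:,:,::-1],None,fx=3,fy=3,interpolation=cv2.INTER_CUBIC))
plan(pose(-.17,0,.28,55),2); print(); plan(pose(-.0764,0,.155,55),4,pose(-.17,0,.28,55))
```

```text
t 7.35 case xyz [-0.1634  0.0008  0.305 ] pitch 55.1 f [-0.21  0.77  0.56] q [-0.32 -0.36 -0.55  0.78  0.05  3.07]
[[-0.005, 0.0008, 0.0077], [-0.0014, 0.0054, 0.0003], 0.0]
[[-0.0051, 0.0008, 0.0077], [-0.0014, 0.0054, 0.0003], 0.0]

[[0.0012, -0.0, 0.039], [0.0, 0.0, 0.0], 0.0]
[[0.0012, -0.0, 0.039], [0.0, 0.0, 0.0], 0.0]
[[0.0012, -0.0, 0.039], [0.0, 0.0, 0.0], 0.0]
[[0.0012, -0.0, 0.039], [0.0, 0.0, 0.0], 0.0]
```

View pics/s4.png

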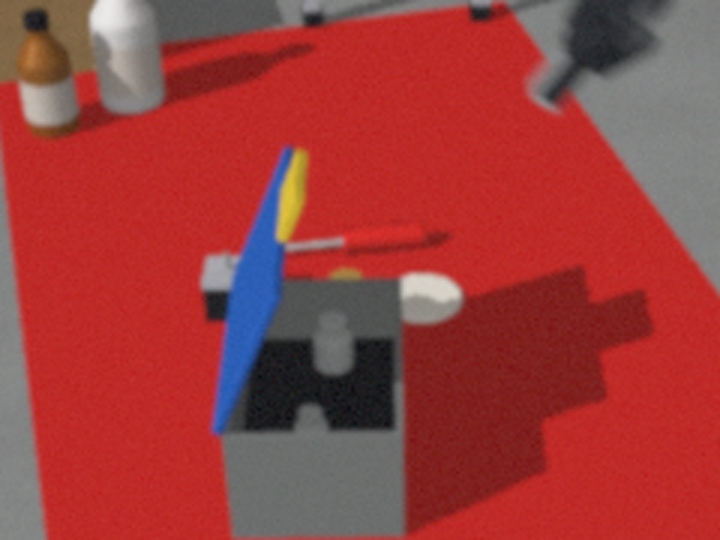

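The lid is still high, tab near (293,195), only slightly further over than before; the hand is now clear in front at (550,90). I'll take the catch position and measure the lid by code.

Emit:
step_arm(
  rows=[
    [[-0.01, 0.001, 0.015], [0, 0.005, 0], 0.0],
    [[0.001, 0, 0.039], [0, 0, 0], 0.0],
    [[0.001, 0, 0.039], [0, 0, 0], 0.0],
    [[0.001, 0, 0.039], [0, 0, 0], 0.0],
    [[0.001, 0, 0.039], [0, 0, 0], 0.0],
    [[0, 0, 0], [0, 0, 0], 0.0],
  ],
)

```text
time: 8.0
position: [0.5186, -0.0608, 0.1579]
orientation: [[0.798, -0.234, 0.555], [-0.193, -0.972, -0.132], [0.57, -0.002, -0.821]]
ft_force: [0.3, 0.1, 0.7]
opening: -0.002
grasp_force: 0.0
```

```bash
cat > lid.py <<'E'
import numpy as np,cv2
from mv import X,Y,xc,yc,ez
from plant import optics
from scipy.optimize import minimize_scalar
def cent(im):
    h=cv2.cvtColor(im,cv2.COLOR_RGB2HSV); m=cv2.inRange(h,(22,120,60),(36,255,255)); 
    n,l,s,c=cv2.connectedComponentsWithStats(m); i=1+np.argmax(s[1:,4]); return c[i],s[i,4]
def theta(im,name):
    C=optics.calibration(name); Ti=np.linalg.inv(C["pose"]); c,n=cent(im)
    def pr(t):
        q=[]
        for r in(.13,.165):
            for h in(0,.008):
                for y in(-.035,.035):
                    P=np.array([X,Y,0])+(.065-r*np.cos(t)+h*np.sin(t))*xc+y*yc+(.1005+r*np.sin(t)+h*np.cos(t))*ez
                    v=Ti@np.append(P,1); q.append([C["fx"]*v[0]/v[2]+C["cx"],C["fy"]*v[1]/v[2]+C["cy"]])
        return np.mean(q,0)
    g=np.linspace(0,1.8,181); e=[np.linalg.norm(pr(t)-c) for t in g]; i=np.argmin(e); return g[i].round(2),np.round(e[i],1),n
def look():
    for n in("scene","top"): print(n,theta(optics.grab_frame(n),n))
E
python3 - <<'E'
from mv import *
from lid import *
for f in("s3","s4"):
    im=np.zeros((420,560,3),np.uint8); a=cv2.imread(f"pics/{f}.png")[:,:,::-1]
    im[60:240,150:390]=cv2.resize(a,(240,180),interpolation=cv2.INTER_AREA); print(f,theta(im,"scene"))
case();look()
E
```

```text
s3 (np.float64(1.2), np.float64(0.4), np.int32(133))
s4 (np.float64(1.19), np.float64(0.1), np.int32(141))
t 8.0 case xyz [-0.0683 -0.      0.1579] pitch 55.2 f [0.34 0.06 0.68] q [-0.3  -0.07 -0.75  0.29  0.04  3.09]
scene (np.float64(1.17), np.float64(0.5), np.int32(147))
top (np.float64(1.15), np.float64(0.4), np.int32(305))
```

Emit:
step_arm(
  rows=[
    [[-0.0066, 0, -0.0046], [0, 0, 0], 0.0],
    [[0, 0, 0], [0, 0, 0], 0.0],
    [[0, 0, 0], [0, 0, 0], 0.0],
    [[0, 0, 0], [0, 0, 0], 0.0],
    [[0, 0, 0], [0, 0, 0], 0.0],
    [[0, 0, 0], [0, 0, 0], 0.0],
    [[0, 0, 0], [0, 0, 0], 0.0],
    [[0, 0, 0], [0, 0, 0], 0.0],
  ],
)

```text
time: 8.9
position: [0.5108, -0.0588, 0.1622]
orientation: [[0.795, -0.233, 0.56], [-0.192, -0.972, -0.133], [0.576, -0.001, -0.818]]
ft_force: [-0.1, -0.3, 0.8]
opening: -0.001
grasp_force: 0.0
```

Run:
```python
from mv import *
from lid import *
case();look()
```

```text
t 8.9 case xyz [-7.630e-02  1.000e-04  1.622e-01] pitch 54.9 f [-0.14 -0.28  0.81] q [-0.3  -0.09 -0.76  0.29  0.04  3.09]
scene (np.float64(1.11), np.float64(0.4), np.int32(160))
top (np.float64(1.09), np.float64(0.6), np.int32(349))
```

Emit:
step_arm(
  rows=[
    [[0, 0, 0], [0, 0, 0], 0.0],
    [[0, 0, 0], [0, 0, 0], 0.0],
    [[0, 0, 0], [0, 0, 0], 0.0],
    [[0, 0, 0], [0, 0, 0], 0.0],
    [[0, 0, 0], [0, 0, 0], 0.0],
    [[0, 0, 0], [0, 0, 0], 0.0],
    [[0, 0, 0], [0, 0, 0], 0.0],
    [[0, 0, 0], [0, 0, 0], 0.0],
  ],
)

```text
time: 9.8
position: [0.5108, -0.0588, 0.1623]
orientation: [[0.795, -0.233, 0.56], [-0.192, -0.972, -0.133], [0.576, -0.001, -0.818]]
ft_force: [1.0, -1.4, 0.1]
opening: -0.003
grasp_force: 0.0
```

Emit:
step_arm(
  rows=[
    [[0, 0, 0], [0, 0, 0], 0.0],
    [[0, 0, 0], [0, 0, 0], 0.0],
    [[0, 0, 0], [0, 0, 0], 0.0],
    [[0, 0, 0], [0, 0, 0], 0.0],
    [[0, 0, 0], [0, 0, 0], 0.0],
    [[0, 0, 0], [0, 0, 0], 0.0],
    [[0, 0, 0], [0, 0, 0], 0.0],
    [[0, 0, 0], [0, 0, 0], 0.0],
  ],
)

```text
time: 10.6
position: [0.5108, -0.0588, 0.1623]
orientation: [[0.795, -0.233, 0.56], [-0.192, -0.972, -0.133], [0.576, -0.001, -0.818]]
ft_force: [-0.5, 0.5, -0.1]
opening: 0.0
grasp_force: 0.0
```

Run:
```python
from mv import *
from lid import *
case();look()
```

```text
t 10.6 case xyz [-7.630e-02  1.000e-04  1.623e-01] pitch 54.8 f [-0.45  0.5  -0.09] q [-0.3  -0.09 -0.76  0.29  0.04  3.09]
scene (np.float64(0.86), np.float64(0.8), np.int32(222))
top (np.float64(0.83), np.float64(0.9), np.int32(521))
```

Emit:
step_arm(
  rows=[
    [[0, 0, 0], [0, 0, 0], 0.0],
    [[0, 0, 0], [0, 0, 0], 0.0],
    [[0, 0, 0], [0, 0, 0], 0.0],
    [[0, 0, 0], [0, 0, 0], 0.0],
    [[0, 0, 0], [0, 0, 0], 0.0],
    [[0, 0, 0], [0, 0, 0], 0.0],
    [[0, 0, 0], [0, 0, 0], 0.0],
    [[0, 0, 0], [0, 0, 0], 0.0],
  ],
)

```text
time: 11.5
position: [0.5108, -0.0588, 0.1623]
orientation: [[0.795, -0.233, 0.56], [-0.192, -0.972, -0.133], [0.576, -0.001, -0.818]]
ft_force: [0.2, 0.8, -0.4]
opening: -0.0
grasp_force: 0.0
```

Emit:
step_arm(
  rows=[
    [[0, 0, 0], [0, 0, 0], 0.0],
    [[0, 0, 0], [0, 0, 0], 0.0],
    [[0, 0, 0], [0, 0, 0], 0.0],
    [[0, 0, 0], [0, 0, 0], 0.0],
  ],
)

```text
time: 11.9
position: [0.5107, -0.0588, 0.1621]
orientation: [[0.795, -0.233, 0.56], [-0.192, -0.972, -0.133], [0.576, -0.001, -0.818]]
ft_force: [-0.5, 0.1, -0.5]
opening: -0.004
grasp_force: 0.4
```

Run:
```python
from mv import *
from lid import *
case();look();look()
im=optics.grab_frame("scene")[60:240,150:390]
cv2.imwrite("pics/s5.png",cv2.resize(im[:,:,::-1],None,fx=3,fy=3,interpolation=cv2.INTER_CUBIC))
```

```text
t 11.9 case xyz [-7.650e-02  1.000e-04  1.621e-01] pitch 54.9 f [-0.48  0.08 -0.45] q [-0.3  -0.09 -0.76  0.29  0.04  3.09]
scene (np.float64(0.52), np.float64(1.0), np.int32(287))
top (np.float64(0.53), np.float64(0.8), np.int32(634))
scene (np.float64(0.52), np.float64(1.0), np.int32(287))
top (np.float64(0.53), np.float64(0.8), np.int32(635))
```

View pics/s5.png

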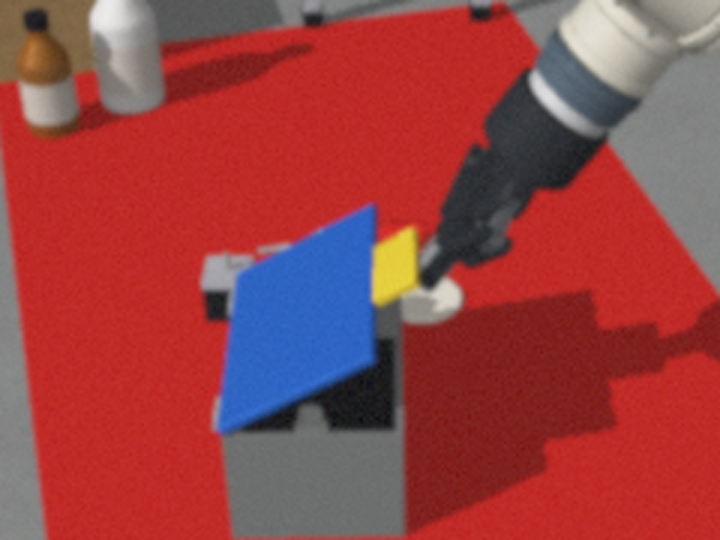

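The lid rests at about 0.53 rad with the tab (395,268) on the fingertip at (428,275). Now I'll hold it briefly and lower it along its arc.

Emit:
step_arm(
  rows=[
    [[0, 0, 0], [0, 0, 0], 0.0],
    [[-0.0023, 0, 0.0014], [0, 0, 0], 0.0],
    [[-0.0023, 0, 0.0015], [0, 0, 0], 0.0],
    [[-0.0023, 0, 0.0014], [0, 0, 0], 0.0],
    [[-0.0023, 0, 0.0015], [0, 0, 0], 0.0],
    [[-0.0023, 0, 0.0014], [0, 0, 0], 0.0],
    [[-0.0023, 0, 0.0015], [0, 0, 0], 0.0],
    [[-0.0023, 0, 0.0014], [0, 0, 0], 0.0],
  ],
)

```text
time: 12.95
position: [0.5035, -0.057, 0.1445]
orientation: [[0.795, -0.233, 0.56], [-0.192, -0.972, -0.133], [0.576, -0.001, -0.818]]
ft_force: [-1.2, 0.9, -0.2]
opening: -0.001
grasp_force: 0.6
```

Emit:
step_arm(
  rows=[
    [[-0.0023, 0, 0.0014], [0, 0, 0], 0.0],
    [[-0.0023, 0, 0.0015], [0, 0, 0], 0.0],
    [[-0.0023, 0, 0.0014], [0, 0, 0], 0.0],
    [[-0.0023, 0, 0.0015], [0, 0, 0], 0.0],
    [[-0.0023, 0, 0.0014], [0, 0, 0], 0.0],
    [[-0.0023, 0, 0.0015], [0, 0, 0], 0.0],
    [[-0.0023, 0, 0.0014], [0, 0, 0], 0.0],
    [[-0.0023, 0, 0.0015], [0, 0, 0], 0.0],
  ],
)

```text
time: 13.75
position: [0.4955, -0.0551, 0.1245]
orientation: [[0.795, -0.233, 0.56], [-0.192, -0.972, -0.133], [0.576, -0.001, -0.818]]
ft_force: [0.7, -0.4, 0.0]
opening: -0.004
grasp_force: 0.2
```

Run:
```python
from mv import *
from lid import *
case();look()
```

```text
t 13.75 case xyz [-9.210e-02  1.000e-04  1.245e-01] pitch 54.8 f [ 0.68 -0.41  0.04] q [-0.3  -0.07 -0.86  0.17  0.04  3.09]
scene (np.float64(0.27), np.float64(1.0), np.int32(311))
top (np.float64(0.29), np.float64(0.8), np.int32(630))
```

As planned (0.28 rad). Next segment.

Emit:
step_arm(
  rows=[
    [[-0.0014, 0, 0.0014], [0, 0, 0], 0.0],
    [[-0.0014, 0, 0.0014], [0, 0, 0], 0.0],
    [[-0.0014, 0, 0.0014], [0, 0, 0], 0.0],
    [[-0.0014, 0, 0.0014], [0, 0, 0], 0.0],
    [[-0.0014, 0, 0.0014], [0, 0, 0], 0.0],
    [[-0.0014, 0, 0.0014], [0, 0, 0], 0.0],
  ],
)

```text
time: 14.45
position: [0.4931, -0.0544, 0.1124]
orientation: [[0.795, -0.233, 0.559], [-0.192, -0.972, -0.133], [0.575, -0.001, -0.818]]
ft_force: [-6.0, 1.1, 0.9]
opening: -0.004
grasp_force: 2.3
```

Emit:
step_arm(
  rows=[
    [[-0.0014, 0, 0.0014], [0, 0, 0], 0.0],
    [[-0.0014, 0, 0.0014], [0, 0, 0], 0.0],
    [[-0.0014, 0, 0.0014], [0, 0, 0], 0.0],
    [[-0.0014, 0, 0.0014], [0, 0, 0], 0.0],
    [[-0.0014, 0, 0.0014], [0, 0, 0], 0.0],
    [[-0.0014, 0, 0.0014], [0, 0, 0], 0.0],
  ],
)

```text
time: 15.05
position: [0.4911, -0.054, 0.1007]
orientation: [[0.795, -0.233, 0.559], [-0.192, -0.972, -0.133], [0.575, -0.001, -0.818]]
ft_force: [-4.5, 0.8, 0.3]
opening: 0.0
grasp_force: 2.0
```

Run:
```python
from mv import *
from lid import *
case();look()
```

```text
t 15.05 case xyz [-0.0966  0.0002  0.1007] pitch 54.9 f [-4.5   0.79  0.29] q [-0.3  -0.04 -0.91  0.08  0.04  3.09]
scene (np.float64(0.13), np.float64(0.7), np.int32(304))
top (np.float64(0.15), np.float64(1.0), np.int32(621))
```

The horizontal load has risen to about 5 N, so I'll ease the finger slightly more towards the robot on the last stretch.

Emit:
step_arm(
  rows=[
    [[-0.0014, 0, 0.0012], [0, 0, 0], 0.0],
    [[-0.0014, 0, 0.0012], [0, 0, 0], 0.0],
    [[-0.0014, 0, 0.0012], [0, 0, 0], 0.0],
    [[-0.0014, 0, 0.0012], [0, 0, 0], 0.0],
    [[-0.0014, 0, 0.0012], [0, 0, 0], 0.0],
    [[-0.0014, 0, 0.0012], [0, 0, 0], 0.0],
  ],
)

```text
time: 15.75
position: [0.4895, -0.0536, 0.0908]
orientation: [[0.794, -0.233, 0.561], [-0.191, -0.972, -0.134], [0.577, -0.001, -0.817]]
ft_force: [-0.5, 0.2, -0.5]
opening: 0.0
grasp_force: 0.3
```

Run:
```python
from mv import *
from lid import *
case();look()
```

```text
t 15.75 case xyz [-0.0983  0.0001  0.0908] pitch 54.8 f [-0.48  0.19 -0.53] q [-0.3  -0.02 -0.93  0.04  0.04  3.09]
scene (np.float64(0.07), np.float64(0.7), np.int32(312))
top (np.float64(0.09), np.float64(1.1), np.int32(615))
```

Emit:
step_arm(
  rows=[
    [[-0.0011, 0, 0.0013], [0, 0, 0], 0.0],
    [[-0.0011, 0, 0.0013], [0, 0, 0], 0.0],
    [[-0.0011, 0, 0.0013], [0, 0, 0], 0.0],
    [[-0.0011, 0, 0.0013], [0, 0, 0], 0.0],
    [[-0.0011, 0, 0.0013], [0, 0, 0], 0.0],
    [[-0.0011, 0, 0.0013], [0, 0, 0], 0.0],
  ],
)

```text
time: 16.45
position: [0.4882, -0.0533, 0.0803]
orientation: [[0.795, -0.233, 0.56], [-0.192, -0.972, -0.133], [0.576, -0.001, -0.817]]
ft_force: [-0.3, -0.2, 0.5]
opening: -0.002
grasp_force: 0.0
```

Run:
```python
from mv import *
from lid import *
case();look()
```

```text
t 16.45 case xyz [-0.0996  0.0001  0.0803] pitch 54.8 f [-0.26 -0.25  0.48] q [-0.3  -0.   -0.96  0.    0.04  3.09]
scene (np.float64(0.0), np.float64(0.7), np.int32(304))
top (np.float64(0.03), np.float64(1.1), np.int32(603))
```

Emit:
step_arm(
  rows=[
    [[-0.001, 0, 0.0006], [0, 0, 0], 0.0],
    [[-0.001, 0, 0.0006], [0, 0, 0], 0.0],
    [[-0.001, 0, 0.0006], [0, 0, 0], 0.0],
    [[-0.001, 0, 0.0006], [0, 0, 0], 0.0],
    [[-0.001, 0, 0.0006], [0, 0, 0], 0.0],
    [[-0.001, 0, 0.0006], [0, 0, 0], 0.0],
    [[-0.001, 0, 0.0006], [0, 0, 0], 0.0],
    [[-0.001, 0, 0.0006], [0, 0, 0], 0.0],
  ],
)

```text
time: 17.35
position: [0.4844, -0.0523, 0.0718]
orientation: [[0.795, -0.233, 0.56], [-0.192, -0.972, -0.133], [0.576, -0.001, -0.818]]
ft_force: [-0.1, 0.4, -1.0]
opening: 0.003
grasp_force: 0.0
```

Run:
```python
from mv import *
from lid import *
case();look()
```

```text
t 17.35 case xyz [-0.1036  0.0002  0.0718] pitch 54.8 f [-0.11  0.4  -1.02] q [-0.31  0.01 -0.98 -0.03  0.04  3.09]
scene (np.float64(0.0), np.float64(0.8), np.int32(298))
top (np.float64(0.03), np.float64(1.1), np.int32(602))
```

Further lowering left the lid unmoved, so it is shut. Withdrawing along the fingers.

Emit:
step_arm(
  rows=[
    [[-0.001, 0, -0.008], [0, 0, 0], 0.0],
    [[0, 0, -0.015], [0, 0, 0], 0.0],
    [[0, 0, -0.025], [0, 0, 0], 0.0],
    [[0, 0, -0.03], [0, 0, 0], 0.0],
    [[0, 0, -0.03], [0, 0, 0], 0.0],
    [[0, 0, -0.03], [0, 0, 0], 0.0],
    [[0, 0, -0.01], [0, 0, 0], 0.0],
    [[0, 0, 0], [0, 0, 0], 0.0],
  ],
)

```text
time: 18.25
position: [0.4005, -0.0323, 0.1944]
orientation: [[0.793, -0.233, 0.563], [-0.191, -0.972, -0.134], [0.579, -0.001, -0.815]]
ft_force: [0.2, -0.0, -0.0]
opening: 0.001
grasp_force: 0.0
```

Run:
```python
from mv import *
from lid import *
case();look()
im=optics.grab_frame("scene")[60:240,150:390]
cv2.imwrite("pics/s6.png",cv2.resize(im[:,:,::-1],None,fx=3,fy=3,interpolation=cv2.INTER_CUBIC))
```

```text
t 18.25 case xyz [-1.898e-01 -1.000e-04  1.944e-01] pitch 54.6 f [ 0.16 -0.02 -0.01] q [-0.33 -0.36 -0.84  0.48  0.06  3.06]
scene (np.float64(0.0), np.float64(0.9), np.int32(293))
top (np.float64(0.03), np.float64(1.1), np.int32(599))
```

View pics/s6.png

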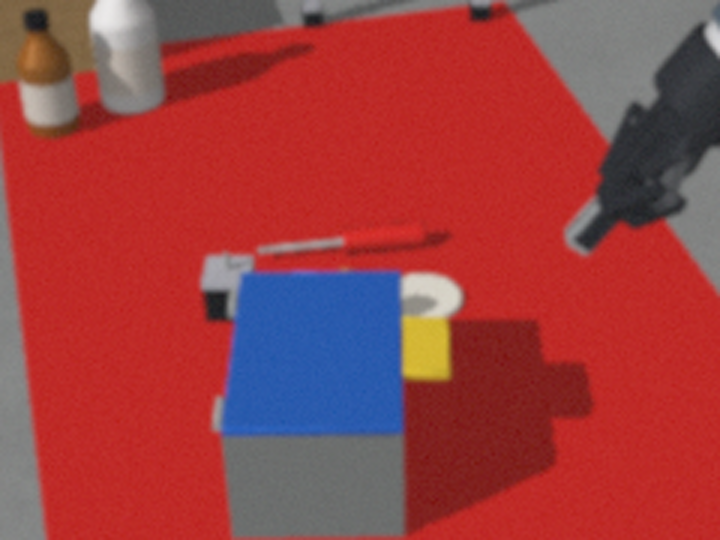

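The lid lies flat on the case, tab at (425,348), and the hand is clear at (590,235).

```bash
python3 -c "
from plant import job
print(job.close_job())"
```

```text
the job is handed in; nothing more can be done
None
```

I tipped the lid over, let it fall freely, caught it on the fingertip at about 0.53 rad and lowered it slowly until the cameras showed it flat on the case. The hand was clear of everything, and I handed the job in at about 18 s of the 48 s; no verdict was returned.

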